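# Put the dye applicator back in its leaning bottle

### The arm

A 6-joint arm with a two-finger parallel gripper is mounted at the origin on the work surface. World frame = base frame: x ahead of the robot, y to its left, z up, the work surface at z = 0. Lengths are in m, angles in rad, forces in N, time in s.
With the tool pointing down it reaches from about 0.35 to 0.925 m from the base axis. Payload 6.4 kg.
Tool frame: the origin (TCP) lies on the mounting face of the last link; the fingertips stand env.tips_ahead ahead of it and the grasp point (between the pads) lies 180 mm ahead of it (env.tips_ahead is the distance from the TCP to the fingertips, in m); z points along the fingers, y is the line along which they close (so a half turn about z gives the same grasp; the last joint's range is limited). The gripper opens to 94 mm and grips with 3 to 60 N. Pads are 16 mm wide; open, the fingers measure 119 mm over their backs; the gripper's body (75 mm by 177 mm) begins 78 mm behind the grasp point.
Start: joints at [1.021, 0.245, 1.558, -0, 1.339, -0.174], TCP at [0.239, 0.605, 0.405] pointing down, gripper open.
Joint ranges: [-3.13, 3.13], [-1.02, 2.26], [0.13, 2.54], [-0.95, 4.09], [0.21, 2.88], [-2.74, 2.74]. Speed limits (rad/s): [2.57, 2.57, 3.14, 3.14, 3.14, 3.14].

### API

Orientations are given as a unit quaternion [x, y, z, w].
In Python, from cell import env, optics, ticket gives the robot as it stands.
- The arm moves only by the tool apply_moves, never from a script. Its argument "increments" is a list of rows, each a list of 5 numbers: the shift along the tool's x, y, z in m, then the turn about the tool's z in degrees, then the finger opening in m, from 0 to 0.094. In form: [[tx, ty, tz, yaw, claw], ...]. A call has 1 to 8 rows; each row is the pose to reach, as a shift and turn from the pose commanded when the call began, along the tool's axes at that moment; what a row does not reach only later rows make up. A row lasts 1/12 s, in which the tool goes at most 41.7 mm and 7.16 degrees, less where a joint would pass 70% of its speed; a pose out of reach is approached as far as the arm can. A call with a gripper value outside its range is refused whole. The fingers move at their own pace and stop on an object; "newtons" is the grip in N (left out, the last holds). Time passes only in rows, so rows that repeat a pose let the fingers close. It gives the time, the measured TCP pose, the force, the opening and the grip force at its end, in the units of the state.
- env.state(): the state, without advancing time (a new reading comes with each control period).
- optics.grab_frame(name): name is "side" or "top"; returns a dict with "color" (400x640x3 uint8, red, green, blue), "fov_y" (degrees; the focal length in pixels is half the picture's height over the tangent of half this angle, whatever the lens; pixels are square), "cx", "cy" (the principal point, pixels), "R" (3x3) and "t" (3): a world point X has camera coordinates R X + t. Camera axes: x right, y down, z forward; pixel columns grow to the right and rows downward; lengths in m; the calibration is good to about 2 mm. A picture is of the moment at which its call begins. There is no depth.
- ticket.close_job(): hands the job in; it is judged then, once.
The state is a dict: "time_s": time; "q": joint angles; "qvel": joint speeds; "joint_efforts": joint torques, N m; "tool_pos": TCP position; "eef_rot": TCP orientation; "ft_force": force on the tool from outside, world axes, zero at the start; "moment": the same for the moment, N m; "gripper_width": finger opening in m; "finger_force": force on a finger pad.
Only numpy, scipy, OpenCV 4.12 (cv2) and the standard library are available. Lean on these libraries where they do the work, as an engineer would, in place of code of your own. Each camera call takes 0.05 s, during which the arm holds its last target. There are 200 camera calls.

### The job

One of the three leaning dye bottles is open: take the dye applicator (the tool with the slim round handle, wide round collar and long thin rod) out of the wooden tool stand and push its rod down into the open bottle's neck until the collar sits fully home on the mouth. Keep hold of it, or press on it, until it is home - do not drop it in - then let go. Leave the other tools and things on the bench where they are.

Things in the scene. Friction and masses are not known exactly. Their poses are not given: they have to be found in the camera images.
- applicator: dye applicator, 148 mm long, about 60 g, hanging upright in a hole of the stand. Origin: centre of its collar's underside (110 mm above the bench at the start); z along the handle. Collar: black disc, diameter 32, z 0 to 8 mm. Handle: light wood, round, diameter 20, z 8 to 55, tapering to its end at 63 mm. Rod: steel, diameter 9, round-ended, z 0 to -85 mm. Its yaw means nothing
- open_bottle: open amber glass dye bottle, fixed in a wooden cradle, leaning 30 deg from vertical, roughly towards the robot. Origin: centre of its mouth (142 mm above the bench); z out of the mouth along the bottle, y level. Neck: bore 16, outside diameter 24, 28 mm long; body diameter 52; 115 mm deep from mouth to floor. It stands in a row of three, 110 mm apart
- bottle_a: closed dye bottle: same shape, lean, height and origin as the open one, with its own applicator already in it (same collar and handle, standing 63 mm out of the mouth, up to about 200 mm above the bench); fixed
- bottle_b: another closed dye bottle, as bottle_a; fixed
- stand: wooden tool stand, fixed: board 85 (x) by 240 (y) by 12 mm on two end boards, top face 110 mm above the bench, open underneath. Three holes of diameter 14 along y at -75, 0 and 75 mm hold the applicator and two other tools, in any order. Origin: centre of its underside, on the bench
- awl: bystander in the stand: awl with a fat pear-shaped dark wood handle, 38 mm at its widest, 50 mm tall. Origin: underside of its collar, z up
- edge_iron: bystander in the stand: edge iron with a square dark wood handle 24 mm wide, its end 75 mm above the stand's top. Origin: underside of its collar, z up
- polish_tin: bystander: flat round metal polish tin, 80 mm in diameter, 28 mm tall. Origin: centre of its underside
- tack_jar: bystander: glass jar with a lid, 64 mm in diameter, 85 mm tall. Origin: centre of its underside
- hammer: bystander: hammer lying on the bench, 240 mm long, handle towards its -x
- heel_block: bystander: black rubber heel block 70 x 60 x 22 mm. Origin: centre of its underside
- brush: bystander: shoe brush lying bristles down, 160 x 50 x 42 mm. Origin: centre of its underside

How it is judged:
By the outcome, as a careful person would: the job done as asked, in the order asked, and still so for the second after the job is handed in, with the robot touching nothing.
It also fails if it takes over 40 s, if anything falls off the work surface, if the arm or the gripper's body presses on something with over 40 N, if the wrist force passes 120 N, or if a joint passes its speed limit or range.

## Working session

There is one attempt and no reset: what is moved stays moved. The work goes in short steps, Python scripts to look and compute and a tool call to move; the robot and the scene stay as the last step left them, time stands still between calls to the robot, and variables do not carry over. Pictures are saved under pics/ and viewed, at most 10 in all, crops included, and the job is handed in when it is done.

Besides the shell and the picture viewer there is one more tool, called after "Call:" by a JSON object that holds its "fn" and its "kwargs". apply_moves: Moves the arm, as the interface text tells. Its arguments: {"type":"object","properties":{"increments":{"type":"array"},"newtons":{"type":"number"}},"required":["increments"]}

```bash
mkdir -p pics; ls
python3 - <<'E'
from cell import env, optics
import cv2
print(env.tips_ahead, env.state())
for n in ("side","top"):
    f=optics.grab_frame(n); print(n,f["fov_y"],f["cx"],f["cy"],f["R"],f["t"])
    cv2.imwrite(f"pics/{n}0.png",f["color"][:,:,::-1])
E
```

```text
pics
0.1992 {'time_s': 0.0, 'q': array([ 1.02090043e+00,  2.45824576e-01,  1.55898276e+00,  2.10067283e-06,
        1.33871215e+00, -1.74103036e-01]), 'qvel': array([ 6.31790890e-05,  2.09741073e-03, -1.32982498e-03,  5.21471861e-04,
       -1.82770459e-03,  1.96973700e-05]), 'joint_efforts': array([ 6.50475631e-04, -4.15825474e+01, -3.14605308e+01,  6.85392274e-02,
        3.31060973e-02, -1.40158177e-04]), 'tool_pos': array([0.23843716, 0.60445385, 0.40355509]), 'eef_rot': array([ 1.86792917e-01,  9.82398838e-01, -9.00618639e-04, -3.42145627e-04]), 'ft_force': array([0.73418704, 0.79521716, 0.59896319]), 'moment': array([-0.0035446 , -0.01469362,  0.0231453 ]), 'finger_force': 0.0, 'gripper_width': 0.09412479154165508}
side 47.360821072449745 314.9042539769837 200.49297871688103 [[ 0.72165983 -0.6920592   0.01616021]
 [-0.53311354 -0.5705043  -0.62475179]
 [ 0.44158469  0.44224305 -0.78065616]] [-0.50021407  0.28162386  1.01067487]
top 49.535422625066815 318.55244932615517 196.02458209120923 [[-0.02132714 -0.99976539 -0.00378496]
 [-0.99686694  0.02155342 -0.07610352]
 [ 0.07616724  0.00215004 -0.99709274]] [-0.11644678  0.59525136  1.49120694]
```

View pics/side0.png

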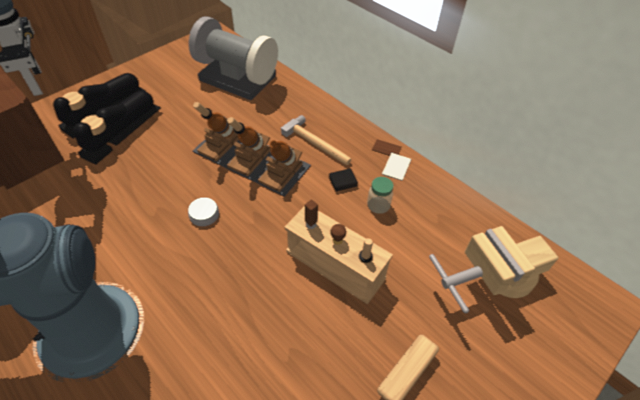

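View pics/top0.png

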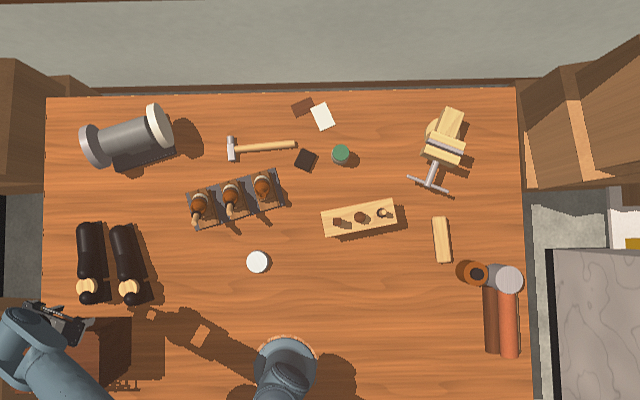

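The side view shows the stand at about (340,250), with the applicator (light handle) in its right hole at about (367,248). The bottles are at (218,125), (248,140) and (282,152), and the last one looks open. The top view shows the applicator at (383,212) and the open bottle at (263,187). Next I'll zoom in on these.

Run:
```python
import cv2,numpy as np
s=cv2.imread("pics/side0.png");t=cv2.imread("pics/top0.png")
c=lambda im,x,y,w,h,k:cv2.resize(im[y:y+h,x:x+w],None,fx=k,fy=k,interpolation=cv2.INTER_CUBIC)
a=np.hstack([c(s,185,90,80*1+45,100,3.2*1),c(s,335,225,62,50,6.4)])
b=np.hstack([c(t,180,160,125,80,3.2),c(t,350,190,62,40,6.4)])
print(a.shape,b.shape)
w=max(a.shape[1],b.shape[1]);p=lambda i:cv2.copyMakeBorder(i,0,0,0,w-i.shape[1],0)
cv2.imwrite("pics/z1.png",np.vstack([p(a),p(b)]))
```

```text
(320, 797, 3) (256, 797, 3)
```

View pics/z1.png

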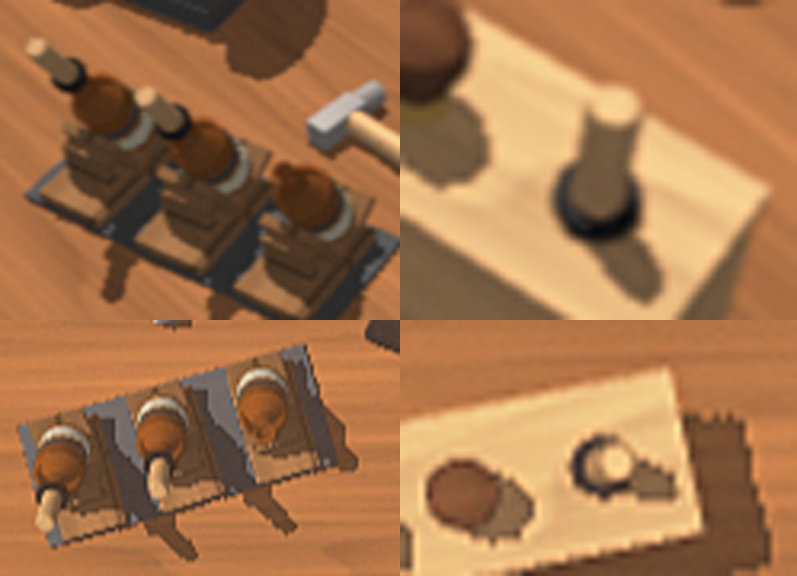

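The crops show the applicator's collar at side (366,256) and top (382,213). The open mouth is the right bottle, without a handle, at side (275,145) and top (262,197). Next I'll triangulate.

```bash
cat > h.py <<'E'
import numpy as np
from cell import env, optics
def load(n):
    f=optics.grab_frame(n); f["f"]=200/np.tan(np.radians(f["fov_y"])/2); return f
def ray(f,p):
    d=f["R"].T@np.array([(p[0]-f["cx"])/f["f"],(p[1]-f["cy"])/f["f"],1]); return -f["R"].T@f["t"],d/np.linalg.norm(d)
def plane(f,p,z):
    c,d=ray(f,p); return c+d*(z-c[2])/d[2]
def tri(fs,ps):
    A=0;b=0
    for f,p in zip(fs,ps):
        c,d=ray(f,p);M=np.eye(3)-np.outer(d,d);A=A+M;b=b+M@c
    X=np.linalg.solve(A,b); return X,[np.linalg.norm(np.cross(X-ray(f,p)[0],ray(f,p)[1])) for f,p in zip(fs,ps)]
def proj(f,X):
    c=f["R"]@np.asarray(X)+f["t"]; return c[:2]/c[2]*f["f"]+[f["cx"],f["cy"]]
E
python3 - <<'E'
from h import *
np.set_printoptions(precision=4,suppress=True)
s,t=load("side"),load("top")
P={"app_collar":((365.8,256.3),(382,212.7)),"app_tip":((368.3,239.1),(383.9,212.2)),
"L_tip":((196.9,104.7),(194.1,223.1)),"L_col":((206.9,113.4),(195.3,215.3)),
"M_tip":((231.9,120.6),(230,213.1)),"M_col":((239.7,128.1),(230,206.3)),"open":((274.7,145),(262.2,196.9))}
for k,(a,b) in P.items():
    X,e=tri((s,t),(a,b)); print(k,X,np.round(e,4), plane(t,b,X[2])[:2])
print(plane(s,P["app_collar"][0],.114),plane(t,P["app_collar"][1],.114),plane(t,P["app_tip"][1],.173),plane(s,P["app_tip"][0],.173))
print(plane(s,P["open"][0],.142),plane(t,P["open"][1],.142))
# stand corners (top)
E
```

```text
app_collar [ 0.526  -0.3354  0.1108] [0.0008 0.0008] [ 0.5266 -0.336 ]
app_tip [ 0.5257 -0.3326  0.1761] [0. 0.] [ 0.5258 -0.3327]
L_tip [0.5046 0.2571 0.1888] [0.0005 0.0005] [0.5042 0.2574]
L_col [0.5317 0.2676 0.1369] [0.0018 0.0018] [0.5302 0.2686]
M_tip [0.5336 0.1454 0.1888] [0.001 0.001] [0.5328 0.146 ]
M_col [0.558  0.1545 0.1421] [0.0018 0.0018] [0.5565 0.1556]
open [0.5881 0.0505 0.134 ] [0.0038 0.0038] [0.5852 0.0529]
[ 0.5237 -0.336   0.114 ] [ 0.5265 -0.3356  0.114 ] [ 0.5259 -0.3331  0.173 ] [ 0.5275 -0.3315  0.173 ]
[0.586  0.0416 0.142 ] [0.5846 0.0518 0.142 ]
```

```bash
cat >> h.py <<'E'
def rel(target_grasp, yang=None):
    """increment in tool axes from measured pose to put grasp point at target; yaw deg so tool y heads yang (deg)"""
    from scipy.spatial.transform import Rotation as Ro
    st=env.state(); R=Ro.from_quat(st["eef_rot"]).as_matrix(); g=st["tool_pos"]+R[:,2]*.18
    d=R.T@(np.asarray(target_grasp)-g); a=np.degrees(np.arctan2(R[1,1],R[0,1]))
    return np.round(d*1000,1), None if yang is None else round((a-yang+180)%360-180,1), np.round(g,4), round(a,2)
E
python3 - <<'E'
from h import *
from scipy.optimize import least_squares as ls
np.set_printoptions(precision=4,suppress=True)
s,t=load("side"),load("top")
O=[(2,.063,(196.9,104.7),(194.1,223.1)),(2,.004,(206.9,113.4),(195.3,215.3)),(1,.063,(231.9,120.6),(230,213.1)),(1,.004,(239.7,128.1),(230,206.3)),(0,0,(274.7,145),(262.2,196.9))]
def res(v):
    x,y,th,ph=v; u=np.array([np.cos(th),np.sin(th),0]); n=np.array([-.5*np.cos(ph),-.5*np.sin(ph),.866]); r=[]
    for i,h,a,b in O:
        X=np.array([x,y,.142])+.11*i*u+h*n; r+=list(proj(s,X)-a)+list(proj(t,X)-b)
    return np.array(r)
o=ls(res,[.585,.05,1.8,.2],loss="soft_l1"); print(o.x[:2],np.degrees(o.x[2:])); print(res(o.x).reshape(-1,4))
print(rel([.526,-.334,.25],np.degrees(o.x[2])))
E
```

```text
[0.5866 0.0477] [104.3678  21.4306]
[[ 0.3847 -0.5984  1.896   0.3892]
 [-0.0368 -0.8332  1.8939 -0.1283]
 [-1.2748 -1.1599  0.5459  0.7765]
 [-0.7818 -0.6686  0.4223 -0.3627]
 [-1.3759 -1.3389  1.2688 -0.6645]]
(array([-611.9, -767.5,  -25.3]), np.float64(-35.9), array([0.2385, 0.6045, 0.2243]), np.float64(68.47))
```

Call:
{"fn": "apply_moves", "kwargs": {"increments": [[-0.025,-0.032,-0.006,-5,0.06],[-0.05,-0.064,-0.012,-10,0.06],[-0.075,-0.096,-0.018,-15,0.06],[-0.1,-0.128,-0.024,-20,0.06],[-0.125,-0.16,-0.03,-25,0.06],[-0.15,-0.192,-0.036,-30,0.06],[-0.175,-0.224,-0.042,-36,0.06],[-0.2,-0.255,-0.048,-36,0.06]], "newtons": 10}}

```text
time_s: 0.97
tool_pos: [0.3308, 0.2924, 0.453]
eef_rot: [-0.128, 0.992, 0.0, 0.0]
ft_force: [2.5, -0.3, -0.5]
gripper_width: 0.0598
finger_force: 0.0
```

```bash
python3 -c "
from h import *
print(rel([.526,-.334,.25],105))"
```

```text
(array([ -29.6, -655.4,   22.9]), np.float64(-0.3), array([0.3309, 0.2924, 0.273 ]), np.float64(104.72))
```

Call:
{"fn": "apply_moves", "kwargs": {"increments": [[-0.002,-0.041,0,0,0.06],[-0.004,-0.082,0,0,0.06],[-0.006,-0.123,0,0,0.06],[-0.008,-0.164,0,0,0.06],[-0.01,-0.205,0,0,0.06],[-0.012,-0.246,0,0,0.06],[-0.014,-0.287,0,0,0.06],[-0.015,-0.328,0,0,0.06]]}}

```text
time_s: 1.63
tool_pos: [0.4274, -0.0219, 0.453]
eef_rot: [-0.126, 0.992, -0.0, 0.001]
ft_force: [1.1, 1.6, -0.2]
gripper_width: 0.0601
finger_force: 0.0
```

Call:
{"fn": "apply_moves", "kwargs": {"increments": [[-0.002,-0.041,0,0,0.06],[-0.004,-0.082,0,0,0.06],[-0.006,-0.123,0.003,0,0.06],[-0.008,-0.164,0.006,0,0.06],[-0.01,-0.205,0.01,0,0.06],[-0.012,-0.246,0.014,0,0.06],[-0.014,-0.287,0.018,0,0.06],[-0.015,-0.327,0.023,0,0.06]]}}

```text
time_s: 2.3
tool_pos: [0.524, -0.3349, 0.4295]
eef_rot: [-0.126, 0.992, -0.0, 0.0]
ft_force: [0.3, 0.1, 1.0]
gripper_width: 0.06
finger_force: 0.0
```

Run:
```python
from h import *
import cv2
print(env.state()["time_s"],rel([.526,-.334,.152],105))
s,t=load("side"),load("top")
c=lambda im,x,y,w,h,k:cv2.resize(im[y:y+h,x:x+w,::-1],None,fx=k,fy=k,interpolation=cv2.INTER_CUBIC)
cv2.imwrite("pics/z2.png",np.hstack([c(s["color"],315,170,100,120,4),c(t["color"],330,150,100,120,4)]))
```

```text
2.3 (array([-2.1,  0.4, 97.5]), np.float64(-0.6), array([ 0.524 , -0.3349,  0.2495]), np.float64(104.44))
```

View pics/z2.png

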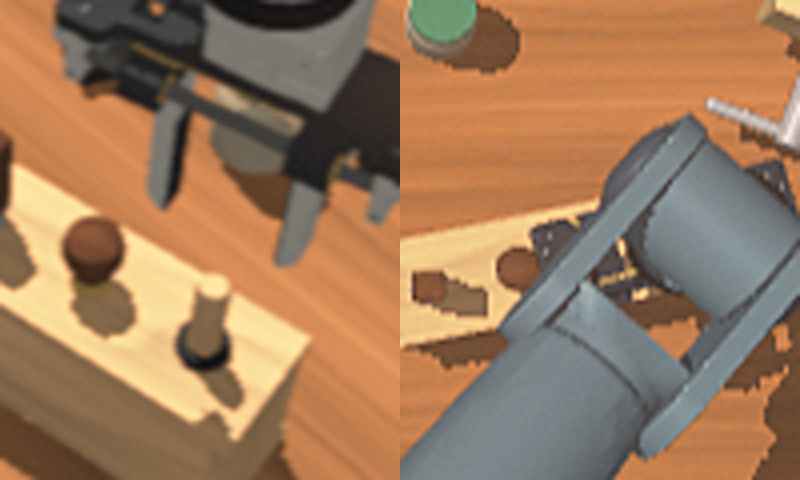

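The picture shows the open fingers on either side of the applicator, above it: fingertips at about (163,205) and (288,262) in the crop, handle at (210,310). Now I'll descend and grip.

Call:
{"fn": "apply_moves", "kwargs": {"increments": [[-0.002,0,0.025,0,0.06],[-0.002,0,0.05,0,0.06],[-0.002,0,0.075,0,0.06],[-0.002,0,0.097,0,0.06],[-0.002,0,0.097,0,0.045],[-0.002,0,0.097,0,0.03],[-0.002,0,0.097,0,0.015],[-0.002,0,0.097,0,0.01]], "newtons": 10}}

```text
time_s: 3.07
tool_pos: [0.5262, -0.3324, 0.3352]
eef_rot: [-0.126, 0.992, -0.001, 0.001]
ft_force: [-0.0, -0.9, 0.4]
gripper_width: 0.0368
finger_force: 0.0
```

Call:
{"fn": "apply_moves", "kwargs": {"increments": [[0,0,0,0,0.01],[0,0,0,0,0.01],[0,0,0,0,0.01],[0,0,0,0,0.01]]}}

```text
time_s: 3.4
tool_pos: [0.5259, -0.3324, 0.3338]
eef_rot: [-0.126, 0.992, -0.001, 0.001]
ft_force: [0.1, 0.2, 2.5]
gripper_width: 0.0195
finger_force: 10.0
```

Call:
{"fn": "apply_moves", "kwargs": {"increments": [[0,0,-0.01,0,0.01],[0,0,-0.03,0,0.01],[0,0,-0.055,0,0.01],[0,0,-0.08,0,0.01],[0,0,-0.105,0,0.01],[0,0,-0.13,0,0.01],[0,0,-0.155,0,0.01],[0,0,-0.155,0,0.01]]}}

```text
time_s: 4.07
tool_pos: [0.5259, -0.3324, 0.4947]
eef_rot: [-0.126, 0.992, -0.004, 0.003]
ft_force: [0.6, -0.5, 0.2]
gripper_width: 0.0194
finger_force: 10.0
```

Run:
```python
from h import *
print(env.state()["time_s"],env.state()["gripper_width"],rel([.5866,.0477,.309],105))
```

```text
4.0667 0.01935679081315292 (array([-152.7,  354.5,    3.4]), np.float64(-0.5), array([ 0.5273, -0.3337,  0.3147]), np.float64(104.47))
```

Call:
{"fn": "apply_moves", "kwargs": {"increments": [[-0.008,0.02,0,0,0.01],[-0.02,0.045,0,0,0.01],[-0.034,0.078,0,0,0.01],[-0.048,0.112,0,0,0.01],[-0.063,0.146,0,0,0.01],[-0.077,0.18,0,0,0.01],[-0.092,0.214,0,0,0.01],[-0.106,0.247,0,0,0.01]]}}

```text
time_s: 4.73
tool_pos: [0.5663, -0.0646, 0.4865]
eef_rot: [-0.126, 0.992, 0.0, -0.001]
ft_force: [0.4, 0.4, -0.3]
gripper_width: 0.0193
finger_force: 10.0
```

Call:
{"fn": "apply_moves", "kwargs": {"increments": [[-0.014,0.034,0,0,0.01],[-0.028,0.066,0,0,0.01],[-0.038,0.09,0.01,0,0.01],[-0.044,0.102,0.02,-0.5,0.01],[-0.046,0.107,0.025,-0.5,0.01],[-0.046,0.107,0.025,-0.5,0.01],[-0.046,0.107,0.025,-0.5,0.01]]}}

```text
time_s: 5.32
tool_pos: [0.5843, 0.0477, 0.4617]
eef_rot: [-0.13, 0.992, -0.0, -0.001]
ft_force: [0.5, 0.0, -0.6]
gripper_width: 0.0198
finger_force: 10.0
```

Run:
```python
from h import *
import cv2
print(env.state()["time_s"],env.state()["gripper_width"],rel([.5866,.0477,.284],105))
s,t=load("side"),load("top")
c=lambda im,x,y,w,h,k:cv2.resize(im[y:y+h,x:x+w,::-1],None,fx=k,fy=k,interpolation=cv2.INTER_CUBIC)
cv2.imwrite("pics/z3.png",np.hstack([c(s["color"],235,95,80,100,5),c(t["color"],220,130,80,100,5)]))
print("tip at predicted px", [proj(f,rel([0,0,0])[2]-[0,0,.129]).round(1) for f in (s,t)])
```

```text
5.3167 0.01976315982835491 (array([-2.5, -0.6, -2.3]), np.float64(-0.1), array([0.584 , 0.0476, 0.2817]), np.float64(104.93))
tip at predicted px [array([272.6, 140.8]), array([263.2, 196.6])]
```

View pics/z3.png

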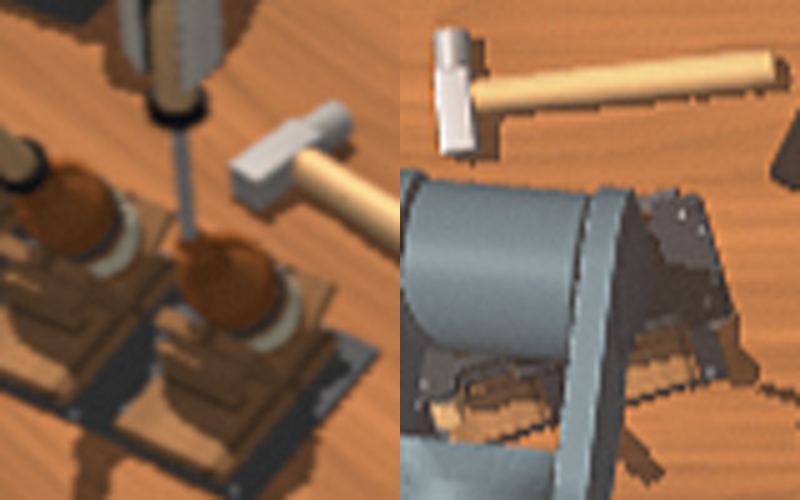

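The side crop shows the rod tip at about (188,238) in the crop, or px (272.6,142.6), right at the left edge of the open neck. The mouth centre needs a sharper look.

Run:
```python
import cv2,numpy as np
from h import *
s0=cv2.imread("pics/side0.png");t0=cv2.imread("pics/top0.png")
s1=load("side")["color"][:,:,::-1]
c=lambda im,x,y,w,h,k:cv2.resize(np.clip(im[y:y+h,x:x+w]*1.6,0,255).astype(np.uint8),None,fx=k,fy=k,interpolation=cv2.INTER_NEAREST)
cv2.imwrite("pics/z4.png",np.hstack([c(s0,262,130,33,40,8),c(s1,262,130,33,40,8),c(t0,248,175,33,40,8)]))
```

```text
(no output)
```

View pics/z4.png

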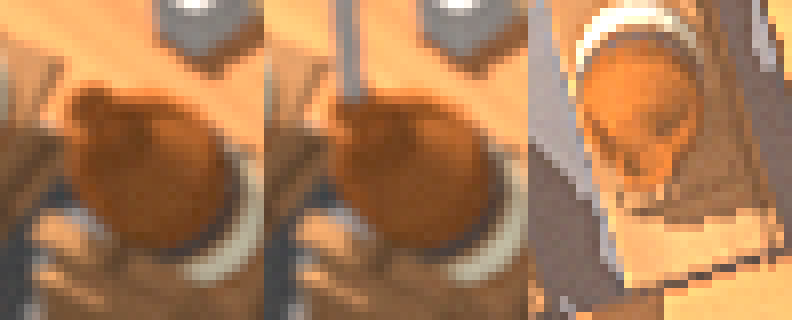

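The panels show the neck as a lump on the body, with its centre near side px (273–275,143–145) and top px (263,196). The values are coarse, so I'll read the pixel numbers.

Run:
```python
import cv2
s0=cv2.imread("pics/side0.png");t0=cv2.imread("pics/top0.png")
print("side R cols 267-285");
for r in range(137,154): print(r,*["%3d"%v for v in s0[r,267:286,2]])
print("side G");
for r in range(137,154): print(r,*["%3d"%v for v in s0[r,267:286,1]])
print("top R cols 256-270")
for r in range(186,206): print(r,*["%3d"%v for v in t0[r,255:272,2]])
```

```text
side R cols 267-285
137 138 129 139 173 192 193 188 185 181 178 180 181 184 183 182 181 167 134  98
138 133 107 116 165 192 196 195 191 187 183 179 179 181 183 183 183 180 167 136
139 125 106 134 177 194 193 189 188 190 191 186 182 180 179 182 184 184 180 173
140 114 113 155 181 180 163 152 153 172 191 192 185 180 176 178 183 184 185 183
141 107 136 171 168 143 116  98  99 122 153 165 165 165 161 164 169 175 180 182
142 117 159 174 149 107  82  77  78  89 111 122 124 127 125 125 133 147 160 168
143 143 178 172 132  91  77  78  83  80  83  82  84  88  89  90  94 105 125 142
144 160 185 168 129  93  80  80  79  75  74  71  68  72  79  88  93  93  98 114
145 129 148 151 139 116  91  80  75  80  81  76  71  71  83 105 114 114 109 108
146  87 108 122 132 130 109  83  77  83  81  74  69  66  75  96 111 114 113 111
147  65  68  77  98 115 106  86  77  77  76  71  67  66  69  86  99 103 106 109
148  57  58  70  89  96  87  78  72  71  70  70  69  66  71  80  88  94  97  99
149  59  65  77  90  95  81  71  68  68  68  68  69  69  73  77  83  86  90  94
150  66  73  80  89  92  79  71  69  68 
[... 2405 characters left out ...]
 151 104  93 120 139 159 148  84  98 104 103 106 105
197 113 147 157 153 157 154 136 148 153 149 115  93 104 106 100 101  97
198 115 123 156 153 137 145 133 138 132 161 100 122 101  96  91  98  92
199  97 112 175 168 104 152 151 134 115 164  94 119  98  94  96 101 104
200  70 110 168 182 121 167 152 134 115 101  94  97 102 105 109 106 104
201  74  93 120 185 163 135  96  80  88  90 106 107 104 105 105 101  96
202  77  70  99 206 174 159 152 140 148 154 100  96 100  96  94 158 151
203  78  72 110 189 176 169 173 176 182 190 152 152 153 150 147 195 190
204  75  73 113 124 179 167 169 171 175 180 189 191 194 193 188 189 187
205  79  71 114 106 187 170 167 167 173 175 183 186 188 184 181 186 188
```

Call:
{"fn": "apply_moves", "kwargs": {"increments": [[-0.002,0,0.004,0,0.01],[-0.002,0,0.008,0,0.01],[-0.002,0,0.012,0,0.01],[-0.002,0,0.014,0,0.01],[-0.002,0,0.014,0,0.01]]}}

```text
time_s: 5.88
tool_pos: [0.5862, 0.049, 0.4477]
eef_rot: [-0.13, 0.991, 0.0, -0.001]
ft_force: [0.4, -0.2, -0.7]
gripper_width: 0.0195
finger_force: 10.0
```

Run:
```python
from h import *
import cv2
st=env.state()
print(st["time_s"],st["gripper_width"],st["ft_force"],st["moment"],rel([.5866,.0477,.284],105))
s1=load("side");s0=cv2.imread("pics/side0.png")
print("tip px",proj(s1,rel([0,0,0])[2]-[0,0,.129]))
c=lambda im,x,y,w,h,k:cv2.resize(np.clip(im[y:y+h,x:x+w]*1.5,0,255).astype(np.uint8),None,fx=k,fy=k,interpolation=cv2.INTER_CUBIC)
cv2.imwrite("pics/z5.png",np.hstack([c(s1["color"][:,:,::-1],255,115,40,50,10)]))
for r in range(139,150): print(r,*["%3d"%v for v in s0[r,266:284,0]])
```

```text
5.8833 0.019464382167876527 [ 0.35025998 -0.18963816 -0.68813701] [ 0.09806669 -0.00398636 -0.00878961] (array([ -0.3,  -1.4, -16.3]), np.float64(-0.0), array([0.5859, 0.049 , 0.2677]), np.float64(104.96))
tip px [272.90419129 144.30959391]
139  65  59  49  54  70  77  76  73  73  75  77  75  73  72  71  72  73  73
140  62  54  48  63  70  67  54  49  50  62  75  76  73  68  65  66  70  73
141  58  48  56  66  60  46  33  28  27  34  50  53  50  49  45  46  52  61
142  54  51  62  63  48  29  20  20  20  20  29  33  31  32  32  31  34  41
143  50  58  68  62  40  25  22  18  23  18  22  20  22  20  21  23  23  24
144  55  69  78  61  37  24  21  19  21  19  16  14  16  19  16  21  23  23
145  56  77  79  64  44  36  25  22  20  22  20  20  20  20  21  29  28  29
146  43  47  56  51  42  37  30  25  18  21  21  20  18  16  22  24  27  28
147  33  31  32  33  32  31  28  19  18  18  21  23  18  19  18  21  26  27
148  32  27  30  33  31  26  21  22  17  19  21  19  19  16  22  24  23  25
149  31  28  32  36  31  30  20  17  18  17  16  19  20  17  22  22  23  23
```

View pics/z5.png

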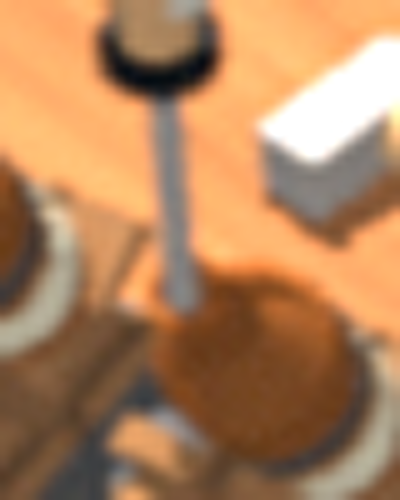

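The tip now shows in front of the neck lump at about px (273.5,145.5) with no contact force. I'll keep lowering until I feel contact.

Call:
{"fn": "apply_moves", "kwargs": {"increments": [[0,0,0.002,0,0.01],[0,0,0.004,0,0.01],[0,0,0.006,0,0.01],[0,0,0.008,0,0.01],[0,0,0.008,0,0.01]]}}

```text
time_s: 6.35
tool_pos: [0.5863, 0.0491, 0.4404]
eef_rot: [-0.13, 0.991, 0.0, 0.0]
ft_force: [0.9, 0.8, -0.3]
gripper_width: 0.0197
finger_force: 10.0
```

Run:
```python
from h import *
st=env.state()
print(st["ft_force"],st["moment"],rel([.5866,.0477,.284],105))
```

```text
[ 0.85411364  0.83668431 -0.3012521 ] [ 0.15154094 -0.26680632  0.02432752] (array([  0.2,  -1.4, -23.6]), np.float64(-0.0), array([0.5864, 0.0491, 0.2604]), np.float64(104.97))
```

Contact came at tip z ≈ 0.131 and pushes the tip along +x and upward, as the bore's lower wall would, so the tip is in the neck. Next I'll swing the handle towards the robot so the rod pivots in a light grip.

Call:
{"fn": "apply_moves", "kwargs": {"increments": [[0,0,0,0,0.01],[0.004,0,0.0005,0,0.01],[0.008,0,0.001,0,0.01],[0.0125,0,0.0015,0,0.01],[0.0165,0,0.002,0,0.01],[0.0165,0,0.002,0,0.01]], "newtons": 5}}

```text
time_s: 6.85
tool_pos: [0.5696, 0.0446, 0.4386]
eef_rot: [-0.13, 0.991, -0.0, -0.0]
ft_force: [-0.8, 0.9, -0.2]
gripper_width: 0.02
finger_force: 5.0
```

Run:
```python
from h import *
import cv2
st=env.state()
print(st["ft_force"],st["moment"],rel([.5866,.0477,.284],105))
s1=load("side")
c=lambda im,x,y,w,h,k:cv2.resize(np.clip(im[y:y+h,x:x+w]*1.5,0,255).astype(np.uint8),None,fx=k,fy=k,interpolation=cv2.INTER_CUBIC)
cv2.imwrite("pics/z6.png",c(s1["color"][:,:,::-1],240,100,60,65,8))
```

```text
[-0.8317799   0.86087014 -0.1999663 ] [ 0.07444188 -0.00234129 -0.0685533 ] (array([-17.3,  -1.4, -25.4]), np.float64(-0.0), array([0.5696, 0.0446, 0.2586]), np.float64(104.95))
```

View pics/z6.png

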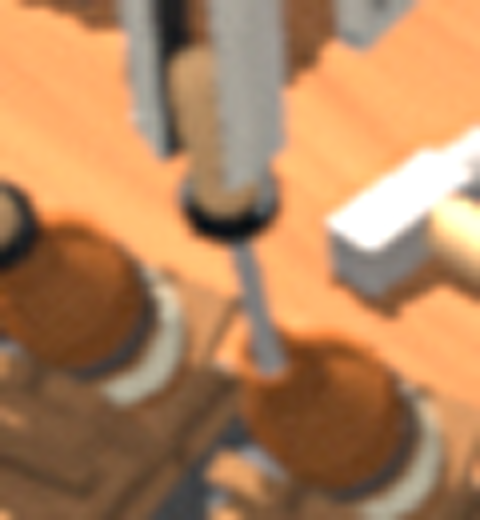

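The rod has tilted in the grip and its tip is still in the neck (crop (272,365), px (274,145.6)). I'll carry on round the arc to 30°.

Call:
{"fn": "apply_moves", "kwargs": {"increments": [[0.005,0,0.002,0,0.01],[0.01,0,0.004,0,0.01],[0.015,0,0.006,0,0.01],[0.02,0,0.008,0,0.01],[0.025,0,0.011,0,0.01],[0.03,0,0.014,0,0.01],[0.039,0,0.021,0,0.01],[0.039,0,0.021,0,0.01]]}}

```text
time_s: 7.57
tool_pos: [0.5314, 0.0346, 0.4161]
eef_rot: [-0.13, 0.991, 0.0, -0.001]
ft_force: [0.0, 0.7, -1.0]
gripper_width: 0.0195
finger_force: 5.0
```

Run:
```python
from h import *
import cv2
st=env.state()
print(st["ft_force"],st["moment"],rel([.5866,.0477,.284],105))
s1=load("side")
c=lambda im,x,y,w,h,k:cv2.resize(np.clip(im[y:y+h,x:x+w]*1.5,0,255).astype(np.uint8),None,fx=k,fy=k,interpolation=cv2.INTER_CUBIC)
cv2.imwrite("pics/z7.png",c(s1["color"][:,:,::-1],240,100,60,65,8))
```

```text
[ 0.01421617  0.6829477  -0.95622348] [0.03048166 0.02760184 0.03622832] (array([-57.1,  -1.7, -48.1]), np.float64(-0.0), array([0.5309, 0.0347, 0.2361]), np.float64(104.95))
```

View pics/z7.png

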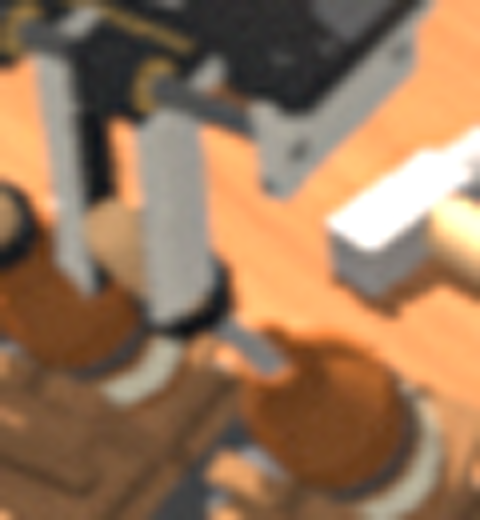

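The applicator now leans about 30° along the bottle axis with almost no force on it; the rod enters the neck at crop (280,365). I'll push along the bottle axis.

Call:
{"fn": "apply_moves", "kwargs": {"increments": [[-0.0015,0,0.0017,0,0.01],[-0.003,0,0.004,0,0.01],[-0.0045,0,0.006,0,0.01],[-0.006,0,0.009,0,0.01],[-0.008,0,0.012,0,0.01],[-0.01,0,0.0155,0,0.01],[-0.011,0,0.0173,0,0.01],[-0.011,0,0.0173,0,0.01]], "newtons": 8}}

```text
time_s: 8.28
tool_pos: [0.5434, 0.0377, 0.3996]
eef_rot: [-0.13, 0.991, 0.0, -0.001]
ft_force: [0.1, 0.4, -0.2]
gripper_width: 0.0192
finger_force: 8.0
```

Run:
```python
from h import *
st=env.state()
print(st["ft_force"],st["moment"],rel([.5866,.0477,.142],105))
```

```text
[ 0.05678447  0.35821124 -0.22285262] [ 0.06626972  0.05915959 -0.04392405] (array([-44.6,  -1.6,  77.5]), np.float64(-0.0), array([0.5432, 0.0377, 0.2196]), np.float64(104.98))
```

Call:
{"fn": "apply_moves", "kwargs": {"increments": [[-0.002,0,0.0035,0,0.01],[-0.004,0,0.007,0,0.01],[-0.006,0,0.0105,0,0.01],[-0.008,0,0.014,0,0.01],[-0.0105,0,0.018,0,0.01],[-0.013,0,0.0225,0,0.01],[-0.015,0,0.026,0,0.01],[-0.015,0,0.026,0,0.01]]}}

```text
time_s: 8.95
tool_pos: [0.5579, 0.0415, 0.3732]
eef_rot: [-0.13, 0.991, 0.0, -0.001]
ft_force: [-0.3, -0.2, -0.3]
gripper_width: 0.0197
finger_force: 8.0
```

Run:
```python
from h import *
st=env.state()
print(st["ft_force"],st["moment"],rel([.5866,.0477,.142],105))
import cv2
s1=load("side")
c=lambda im,x,y,w,h,k:cv2.resize(np.clip(im[y:y+h,x:x+w]*1.5,0,255).astype(np.uint8),None,fx=k,fy=k,interpolation=cv2.INTER_CUBIC)
cv2.imwrite("pics/z8.png",c(s1["color"][:,:,::-1],240,100,60,65,8))
```

```text
[-0.25690411 -0.19529278 -0.30134822] [ 0.04629696  0.06205357 -0.01454744] (array([-29.7,  -1.6,  51.2]), np.float64(-0.0), array([0.5576, 0.0416, 0.1932]), np.float64(104.97))
```

View pics/z8.png

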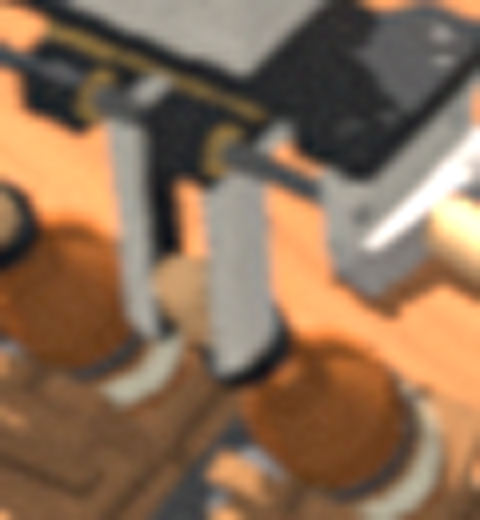

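The collar, at crop (255,365), is about 15 mm short of the mouth and the rod is in without resistance. I'll close the rest of the gap.

Call:
{"fn": "apply_moves", "kwargs": {"increments": [[-0.0015,0,0.0026,0,0.01],[-0.003,0,0.0052,0,0.01],[-0.0045,0,0.0078,0,0.01],[-0.006,0,0.0104,0,0.01],[-0.0065,0,0.0113,0,0.01],[-0.007,0,0.0121,0,0.01],[-0.0075,0,0.013,0,0.01],[-0.0075,0,0.013,0,0.01]], "newtons": 15}}

```text
time_s: 9.67
tool_pos: [0.5651, 0.0434, 0.3612]
eef_rot: [-0.13, 0.991, 0.0, -0.0]
ft_force: [-0.1, 0.0, -0.1]
gripper_width: 0.0193
finger_force: 15.0
```

Call:
{"fn": "apply_moves", "kwargs": {"increments": [[-0.0005,0,0.0009,0,0.01],[-0.001,0,0.0017,0,0.01],[-0.0015,0,0.0026,0,0.01],[-0.002,0,0.0035,0,0.01],[-0.002,0,0.0035,0,0.01]]}}

```text
time_s: 10.08
tool_pos: [0.567, 0.0439, 0.359]
eef_rot: [-0.13, 0.991, -0.0, -0.001]
ft_force: [-3.9, -0.5, 6.0]
gripper_width: 0.0198
finger_force: 15.0
```

Call:
{"fn": "apply_moves", "kwargs": {"increments": [[-0.0005,0,0.0009,0,0.01],[-0.001,0,0.0017,0,0.01],[-0.0015,0,0.0026,0,0.01],[-0.0015,0,0.0026,0,0.01]], "newtons": 25}}

```text
time_s: 10.42
tool_pos: [0.5685, 0.0442, 0.3589]
eef_rot: [-0.131, 0.991, -0.001, -0.001]
ft_force: [-12.0, -0.7, 18.2]
gripper_width: 0.0196
finger_force: 25.0
```

Run:
```python
from h import *
st=env.state()
print(st["ft_force"],st["moment"],rel([.5866,.0477,.142],105))
import cv2
s1=load("side")
c=lambda im,x,y,w,h,k:cv2.resize(np.clip(im[y:y+h,x:x+w]*1.5,0,255).astype(np.uint8),None,fx=k,fy=k,interpolation=cv2.INTER_CUBIC)
cv2.imwrite("pics/z9.png",c(s1["color"][:,:,::-1],240,100,60,65,8))
```

```text
[-11.9686242   -0.65539117  18.1790127 ] [-0.0704891   2.44984301  0.01487337] (array([-19. ,  -1.1,  36.8]), np.float64(0.0), array([0.568 , 0.0439, 0.1789]), np.float64(105.01))
```

The push force is about 22 N and purely along the bottle axis, and the arm has stopped moving, so the collar is on the mouth. I'll loosen the grip while still pressing so it settles square, then open and retreat straight up.

Call:
{"fn": "apply_moves", "kwargs": {"increments": [[0,0,0,0,0.01],[0,0,0,0,0.01],[0,0,0,0,0.01]], "newtons": 5}}

```text
time_s: 10.72
tool_pos: [0.5688, 0.0443, 0.3571]
eef_rot: [-0.13, 0.991, -0.0, 0.001]
ft_force: [-2.2, 0.3, 6.3]
gripper_width: 0.0198
finger_force: 5.0
```

Call:
{"fn": "apply_moves", "kwargs": {"increments": [[-0.0005,0,0.0009,0,0.01],[-0.001,0,0.0017,0,0.01],[-0.001,0,0.0017,0,0.01]], "newtons": 12}}

```text
time_s: 10.97
tool_pos: [0.5699, 0.0445, 0.3567]
eef_rot: [-0.13, 0.991, -0.0, 0.0]
ft_force: [-6.7, -0.4, 13.2]
gripper_width: 0.0197
finger_force: 12.0
```

Slips at low grip and resists axially again, so it is home. Releasing.

Call:
{"fn": "apply_moves", "kwargs": {"increments": [[0,0,0,0,0.01],[0,0,0,0,0.03],[0,0,0,0,0.045],[0,0,0,0,0.045],[0,0,0,0,0.045],[0,0,-0.01,0,0.045],[0,0,-0.03,0,0.045],[0,0,-0.06,0,0.045]], "newtons": 5}}

```text
time_s: 11.63
tool_pos: [0.5687, 0.0446, 0.4118]
eef_rot: [-0.13, 0.991, 0.001, -0.003]
ft_force: [0.1, -0.4, -0.0]
gripper_width: 0.0448
finger_force: 0.0
```

Call:
{"fn": "apply_moves", "kwargs": {"increments": [[0,0,-0.03,0,0.045],[0,0,-0.06,0,0.045],[0.03,-0.02,-0.08,0,0.045],[0.06,-0.05,-0.08,0,0.045],[0.09,-0.085,-0.08,0,0.045],[0.12,-0.12,-0.08,0,0.045],[0.13,-0.15,-0.08,0,0.045],[0.13,-0.19,-0.08,0,0.045]]}}

```text
time_s: 12.3
tool_pos: [0.4908, -0.1739, 0.495]
eef_rot: [-0.13, 0.992, -0.001, 0.001]
ft_force: [1.3, -0.2, -0.1]
gripper_width: 0.0447
finger_force: 0.0
```

Run:
```python
from h import *
import cv2
print(env.state()["time_s"],env.state()["ft_force"])
for n in("side","top"):
    f=load(n);cv2.imwrite(f"pics/end_{n}.png",f["color"][:,:,::-1])
    c=f["color"].astype(int);
    x0,x1,y0,y1=(190,300,95,160) if n=="side" else (180,280,180,235)
    im=c[y0:y1,x0:x1]; m=(im.max(2)<50).astype(np.uint8)
    k,l,s,ce=cv2.connectedComponentsWithStats(m)
    print(n,"dark",[(s[i,:5]+[x0,y0,0,0,0]).tolist()+(ce[i]+[x0,y0]).round(1).tolist() for i in range(1,k) if s[i,4]>8])
    w=((im[...,0]>130)&(im[...,1]>100)&(im[...,2]>60)&(im[...,1]-im[...,2]<60)&(im[...,0]-im[...,1]<50)).astype(np.uint8)
    k,l,s,ce=cv2.connectedComponentsWithStats(w)
    print(n,"light wood",[(s[i,:5]+[x0,y0,0,0,0]).tolist()+(ce[i]+[x0,y0]).round(1).tolist() for i in range(1,k) if s[i,4]>5])
    # predicted pixels of handle-end / collar at each bottle
    u=.11*np.array([np.cos(np.radians(104.4)),np.sin(np.radians(104.4)),0]);nn=np.array([-.5*.966,-.5*.259,.866])
    for i in range(3):
        M=np.array([.5866,.0477,.142])+i*u; print(i,[proj(f,M+h*nn).round(1).tolist() for h in(.004,.063)])
```

```text
12.3 [ 1.26833773 -0.2312073  -0.07224678]
side dark [[240, 95, 15, 4, 40, 247.7, 96.1], [273, 95, 27, 16, 169, 287.4, 101.7], [203, 111, 9, 8, 26, 208.2, 115.7], [256, 111, 44, 17, 146, 277.3, 117.4], [277, 122, 15, 8, 44, 283.5, 125.3], [273, 126, 12, 10, 57, 278.4, 130.5], [219, 127, 8, 6, 9, 222.8, 130.2], [234, 127, 11, 7, 30, 239.9, 130.9], [292, 139, 5, 21, 62, 294.0, 149.5], [268, 143, 11, 8, 35, 273.7, 147.4], [221, 146, 14, 14, 96, 228.5, 154.2]]
side light wood [[194, 103, 11, 6, 27, 198.0, 105.2], [254, 113, 5, 14, 15, 256.5, 119.4], [227, 118, 12, 6, 30, 231.2, 120.5], [296, 128, 4, 6, 16, 297.6, 130.0], [205, 129, 5, 2, 9, 206.8, 129.4], [260, 134, 13, 7, 40, 264.4, 137.0], [197, 143, 9, 8, 19, 201.1, 146.4], [235, 143, 5, 3, 11, 237.0, 144.0], [192, 145, 6, 6, 7, 194.6, 147.7], [298, 151, 2, 5, 8, 298.4, 152.6], [232, 157, 5, 3, 7, 234.3, 158.1], [267, 157, 5, 3, 12, 268.9, 158.2]]
0 [[272.8, 143.2], [264.8, 135.3]]
1 [[238.8, 127.4], [229.4, 119.0]]
2 [[206.8, 112.6], [196.1, 103.7]]
top dark []
top light wood [[229, 180, 8, 5, 20, 232.8, 181.3], [253, 180, 4, 4, 8, 254.4, 180.9], [220, 182, 17, 10, 64, 226.8, 185.7], [199, 188, 9, 6, 21, 202.9, 190.4], [189, 191, 17, 9, 69, 195.9, 194.7], [262, 194, 4, 9, 17, 264.2, 197.9], [227, 203, 5, 10, 21, 229.7, 206.7], [266, 202, 7, 3, 7, 269.0, 202.7], [189, 207, 2, 6, 7, 189.7, 209.3], [233, 210, 13, 3, 13, 239.0, 211.2], [193, 213, 5, 10, 20, 195.3, 216.6], [242, 214, 6, 3, 6, 244.5, 214.8], [208, 219, 7, 2, 7, 211.0, 219.4], [231, 218, 6, 2, 6, 233.5, 218.5], [193, 224, 4, 3, 6, 194.7, 224.8], [203, 226, 6, 2, 6, 205.5, 226.5]]
0 [[263.5, 196.8], [263.9, 204.7]]
1 [[230.4, 206.0], [229.5, 214.3]]
2 [[197.1, 215.2], [194.9, 223.9]]
```

Run:
```python
import cv2,numpy as np
def sub(a,t,x0,y0):
    r=cv2.matchTemplate(a,t,cv2.TM_CCOEFF_NORMED);_,v,_,(x,y)=cv2.minMaxLoc(r)
    q=lambda m,c,p:.5*(m-p)/(m-2*c+p)
    dx=q(r[y,x-1],r[y,x],r[y,x+1]) if 0<x<r.shape[1]-1 else 0; dy=q(r[y-1,x],r[y,x],r[y+1,x]) if 0<y<r.shape[0]-1 else 0
    return round(x+dx+x0,2),round(y+dy+y0,2),round(v,3)
for n,parts in (("side",{"tip":(193,101,11,9),"collar":(201,108,13,13),"all":(193,101,22,21)}),("top",{"tip":(190,218,9,8),"collar":(189,208,12,11),"all":(189,207,12,19)})):
    im=cv2.imread(f"pics/end_{n}.png")
    d1,d2=((33,15.5),(35,16.2)) if n=="side" else ((34,-9.6),(34,-9.6))
    for k,(x,y,w,h) in parts.items():
        t=im[y:y+h,x:x+w]
        def find(tt,px,py):
            X,Y=int(px)-5,int(py)-5; return sub(im[Y:Y+h+10,X:X+w+10],tt,X,Y)
        a=find(t,x+d1[0],y+d1[1]); mx,my=round(a[0]),round(a[1])
        tm=im[my:my+h,mx:mx+w]; b=find(tm,mx+d2[0],my+d2[1]); c=find(t,x+d1[0]+d2[0],y+d1[1]+d2[1])
        print(n,k,"L->M",round(a[0]-x,2),round(a[1]-y,2),a[2],"M->O",round(b[0]-mx,2),round(b[1]-my,2),b[2],"L->O",round(c[0]-x,2),round(c[1]-y,2),c[2])
```

```text
side tip L->M 34.93 15.06 0.86 M->O 34.69 16.96 0.972 L->O 69.19 32.23 0.911
side collar L->M 32.69 15.22 0.729 M->O 33.86 16.36 0.922 L->O 66.96 31.78 0.648
side all L->M 33.78 15.56 0.694 M->O 34.14 17.28 0.851 L->O 67.42 32.77 0.606
top tip L->M 35.37 -11.02 0.706 M->O 33.93 -9.91 0.856 L->O 69.7 -19.1 0.787
top collar L->M 33.97 -9.84 0.764 M->O 33.52 -9.05 0.806 L->O 67.25 -18.28 0.768
top all L->M 34.38 -10.02 0.626 M->O 33.65 -9.09 0.801 L->O 67.94 -18.94 0.677
```

The applicator in the open bottle matches the closed bottles' handle and collar positions to within 1 px in both views, with no shift outwards along the axis, so it is seated. The robot is clear, so I'll hand in.

```bash
python3 -c "
from cell import ticket
print(ticket.close_job())"
```

```text
the job is handed in; nothing more can be done
None
```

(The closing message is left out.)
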